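# Load the needle-file cassette into its bench dock

### The arm

A 7-joint arm with a two-finger parallel gripper is mounted at the origin on the work surface. World frame = base frame: x ahead of the robot, y to its left, z up, the work surface at z = 0. Lengths are in m, angles in rad, forces in N, time in s.
With the tool pointing down it reaches from about 0.4 to 0.875 m from the base axis. Payload 19.3 kg.
Tool frame: the origin (TCP) lies between the finger pads; the fingertips stand 17 mm ahead of it and the grasp point (between the pads) lies 2 mm behind it; z points along the fingers, x is the direction in which the jaws open and shut, and the axes are right-handed (so a half turn about z gives the same grasp; the last joint's range is limited). The gripper opens to 85 mm and grips with 20 to 120 N. Pads are 22 mm wide; open, the fingers measure 114 mm over their backs; the gripper's body (76 mm by 85 mm) begins 54 mm behind the grasp point. The pads swing forward as they close: fully open they stand 13 mm farther back than shut.
Start: joints at [1.083, 0.521, -0.036, 1.599, 0.021, 1.021, -0.113], TCP at [0.254, -0.571, 0.248] pointing down, gripper open.
Joint ranges: [-2.91, 2.91], [-0.3, 2.13], [-1.5, 1.42], [0.17, 2.43], [-1.26, 4.41], [0.16, 1.93], [-2.52, 2.52]. Speed limits (rad/s): [1.89, 1.89, 2.39, 2.39, 3.01, 3.01, 3.01].

### API

Orientations are given as [roll, pitch, yaw] about the fixed x, y, z axes, in that order (R = Rz(yaw) Ry(pitch) Rx(roll)).
In Python, from workcell import bot gives the robot as it stands. The module is installed in compiled form; this text tells all that it offers.
- The arm moves only by the tool arm_command, never from a script. Its argument "targets" is a list of rows, each a list of 6 numbers: the shift along the tool's x, y, z in mm, then the turn, a rotation vector about the tool's x, y, z in degrees. In form: [[x, y, z, wx, wy, wz], ...]. A call has 1 to 8 rows; each row shifts and turns the pose as measured when the row begins, along the tool's axes as they then stand; what a row does not reach is not made up. A row lasts 1/10 s, in which the tool goes at most 50 mm and 8.59 degrees, less where a joint would pass 70% of its speed; a pose out of reach is approached as far as the arm can. A call is refused whole if a number of a shift passes 50 or a number of a turn 8.59, either way. A call with a gripper value outside its range is refused whole. "grip" is the opening in per cent of the stroke, from 0 (shut) to 100 (fully open), set as the call begins (left out, the last holds). The fingers move at their own pace and stop on an object; "grip_force" is the grip in N (left out, the last holds). Time passes only in rows, so rows that do not move let the fingers close. It gives the time, the measured TCP pose, the force and the opening at its end, in the units of the state.
- bot.observe(): the state, without advancing time (a new reading comes with each control period).
- bot.grab_frame(name): name is "scene" or "top" or "wrist"; returns a dict with "color" (400x640x3 uint8, red, green, blue), "depth" (400x640 float32, m along the optical axis (not along the pixel's ray), 0 where there is no reading), "fov_y" (degrees; the focal length in pixels is half the picture's height over the tangent of half this angle, whatever the lens; pixels are square), "cx", "cy" (the principal point, pixels), "R" (3x3) and "t" (3): a world point X has camera coordinates R X + t; the wrist camera has in their place "hand_eye" (4x4, takes a point from camera to tool coordinates, whose origin is the TCP and whose axes are the tool frame's). Camera axes: x right, y down, z forward; pixel columns grow to the right and rows downward; lengths in m; the calibration is good to about 2 mm. A picture is of the moment at which its call begins: read the wrist's pose just before it.
- bot.job_done(): hands the job in, once; it reports no verdict.
The state is a dict: "clock": time; "qpos": joint angles; "qd": joint speeds; "joint_efforts": joint torques, N m; "position": TCP position; "tool_rot": TCP orientation; "force": force on the tool from outside, world axes, zero at the start; "moment": the same for the moment, N m; "grip_width": finger opening in m.
Only numpy, scipy, OpenCV 4.12 (cv2) and the standard library are available. Lean on these libraries where they do the work, as an engineer would, in place of code of your own. Each camera call takes 0.05 s, during which the arm holds its last target. There are 200 camera calls.

### The job

Put the blue needle-file cassette away in its dock: set it down on the dock's open track, nose towards the mouth and not yet more than a little way in, and let go of it there. Then, from its tail end, slide it straight in (it jams if it is pushed off-centre) until it is fully home with its tail face flush with the mouth; leave it there, and leave the other tools where they lie.

Things in the scene. Friction and masses are not known exactly. Their poses are not given: they have to be found in the camera images.
- cassette_center (a point): Needle-file cassette, loose, 0.3-0.6 kg: blue tray 150 long, 56 wide, 50 high, small files fixed inside, orange handle on its tail. Point: centre of the blue tray, 25 mm above its underside. Own x points to the nose (nose face at +75 mm, upright corners rounded 6 mm), y across (sides at +-28 mm), z up. Starts flat on the bench; can be gripped across its sides.
- cassette_handle (a point): Orange tail handle of the cassette: upright block on its centre line, 16 wide (y), 6 to 58 mm above the cassette's underside, standing out 32 mm behind the tail face (from 75 to 107 mm behind the tray's centre). Point: on the centre line, 91 mm behind the tray's centre, 40 mm above the underside; axes as the tray's. Can be pinched from above.
- dock: Dock fixed on the bench: aluminium track leading into a grey housing with yellow-edged mouth. Origin: middle of the mouth, at bench height; x = direction of sliding in, y across, z up. Housing: square-edged side walls 60 mm apart (2 mm play each side of the cassette), outer width 90, roof 58 to 64 mm above the bench with a 26 mm slot along the middle, end stop at x = +150 mm.
- dock_track (a point): Middle of the dock's open track, on its floor, 95 mm before the mouth; axes as the dock's. The floor is 4 mm above the bench, 90 wide, open above from the mouth to 190 mm before it, with low lips along its edges (inner faces at y = +-39 mm, tops 12 mm above the bench). The floor runs on level into the housing.
- dock_home (a point): Where the tray's centre lies when fully home: 75 mm inside the mouth, 29 mm above the bench; axes as the dock's. The nose is then against the end stop, the tail face flush with the mouth and only the handle stands out. Held or pushed on its centre line, in line with the track, the cassette slides with its own friction alone; pushed off-centre it skews and jams in the mouth.
- file_a_mid (a point): bystander, leave it: flat file with black round handle, 330 long, lying on the bench; point at its middle, 13 mm up
- hammer: bystander, leave it: hammer lying on the bench; origin at its underside
- wrench: bystander, leave it: open wrench lying on the bench; origin at its underside
- screwdriver: bystander, leave it: screwdriver with green handle; origin at its underside
- brush: bystander, leave it: bench brush with wooden handle; origin at its underside
- tin: bystander, leave it: can, 70 across, 90 tall, standing; origin at its underside
- square: bystander, leave it: try square, wooden stock and 150 long steel blade; origin at its underside
Mind the look-alikes: they are no part of the job. There is more than one size of the part that bears cassette_center; the job needs the middle-sized.

How it is judged:
On the way:
1. the cassette rests released on the open track, roughly in line with it, its nose towards the mouth, between 85 mm short of the mouth and 45 mm inside it (x of cassette_center in the frame of dock between -0.16 and -0.03 m and y of cassette_center in the frame of dock between -0.012 and 0.012 m and z of cassette_center in the frame of dock between 0.026 and 0.034 m and angle between the x axis of dock and the x axis of cassette_center, either way round below 0.2 rad and x of cassette_handle in the frame of dock below -0.1 m and contact force between the fingers and cassette below 0.1 N and linear speed of cassette below 0.02 m/s), for 0.2 s.
At the end, for the whole second after the job is handed in: the cassette lies released and at rest in the housing, nose first, its tail face within 4 mm of flush with the mouth, within 4 mm of the centre line and 0.04 rad of the slide direction, flat on the track floor (x of cassette_center in the frame of dock between 0.071 and 0.078 m and y of cassette_center in the frame of dock between -0.004 and 0.004 m and z of cassette_center in the frame of dock between 0.026 and 0.034 m and angle between the x axis of dock and the x axis of cassette_center, either way round below 0.04 rad and angle between cassette_center's own z axis and vertical below 0.05 rad and x of cassette_handle in the frame of dock below 0 m and contact force between the fingers and cassette below 0.1 N and linear speed of cassette below 0.02 m/s); the robot touches nothing.
It fails at once if a bystanding tool is moved by more than 30 mm (distance of any of file_a_mid, hammer, wrench, screwdriver, brush, tin, square from where it was at the start of the episode above 0.03 m).
It also fails if it takes over 58 s, if anything falls off the work surface, if the arm or the gripper's body presses on something with over 40 N, if the wrist force passes 120 N, or if a joint passes its speed limit or range.

## Working session

There is one attempt and no reset: what is moved stays moved. The work goes in short steps, Python scripts to look and compute and a tool call to move; the robot and the scene stay as the last step left them, time stands still between calls to the robot, and variables do not carry over. Pictures are saved under pics/ and viewed, about 8 in all and at most 12, crops included, and the job is handed in when it is done.

Besides the shell and the picture viewer there is one more tool, called after ">>>" by a JSON object that holds its "api" and its "payload", one argument or row to a line. arm_command: Moves the arm, as the interface text tells. Its arguments: {"type":"object","properties":{"targets":{"type":"array"},"grip":{"type":"number"},"grip_force":{"type":"number"}},"required":["targets"]}

```bash
mkdir -p pics; cat > h.py <<'E'
import numpy as np,cv2
from workcell import bot
from scipy.spatial.transform import Rotation as Ro
def cam(n):
    s=bot.observe(); f=bot.grab_frame(n); d=f['depth']; H,W=d.shape
    F=H/2/np.tan(np.radians(f['fov_y'])/2)
    v,u=np.mgrid[:H,:W]; P=np.dstack([(u-f['cx'])/F*d,(v-f['cy'])/F*d,d]).reshape(-1,3)
    if 'hand_eye' in f:
        h=np.array(f['hand_eye']); R=Ro.from_euler('xyz',s['tool_rot']).as_matrix()
        P=(P@h[:3,:3].T+h[:3,3])@R.T+np.array(s['position'])
    else: P=(P-np.array(f['t']))@np.array(f['R'])
    P=P.reshape(H,W,3); P[d==0]=np.nan
    return f['color'],P,s
def save(c,n): cv2.imwrite('pics/'+n,np.ascontiguousarray(c[...,::-1]))
E
python3 - <<'E'
from h import *
for n in('top','scene'):
    c,P,s=cam(n); save(c,n+'0.png'); np.save(n+'.npy',P); np.save(n+'c.npy',c)
print(s)
E
```

```text
{'clock': 0.05, 'qpos': array([ 1.08280499,  0.52199971, -0.0362779 ,  1.5999747 ,  0.02119629,
        1.02108068, -0.11277906]), 'qd': array([ 3.51394428e-04, -2.08958514e-04, -7.65040160e-05, -5.86782793e-04,
       -2.10631526e-03, -2.34413794e-04, -7.39542012e-04]), 'joint_efforts': array([ 2.66918410e-03, -9.29438353e+01,  1.98588498e+00, -3.70971107e+01,
        1.81028066e-02,  5.24705654e-03, -9.22442086e-05]), 'position': array([ 0.25341326, -0.57099651,  0.24774711]), 'tool_rot': array([ 3.14149574e+00,  1.07345861e-03, -1.15303954e+00]), 'force': array([ 0.10685166, -0.06257502, -0.13052603]), 'moment': array([-0.03150546, -0.01582189,  0.03693753]), 'grip_width': 0.08547394981746226}
```

View pics/top0.png

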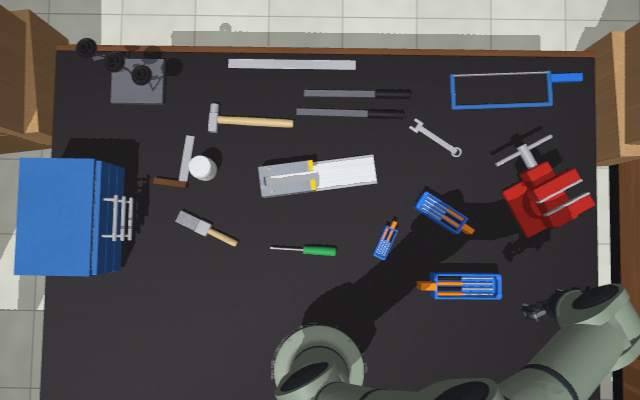

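View pics/scene0.png

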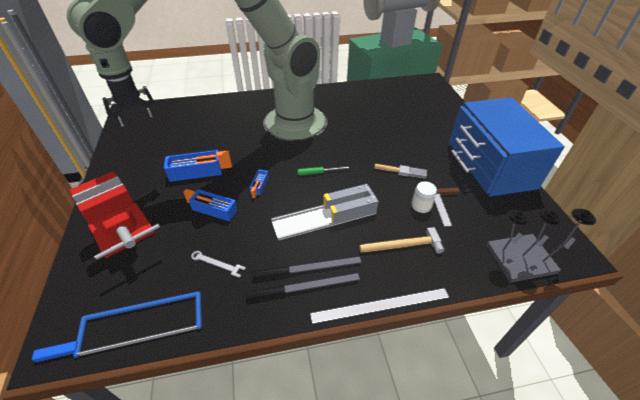

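Top view: three cassettes, small (386,240), middle (441,210) with its handle at (468,230), large (465,287). The dock's track runs from (375,170) to the mouth at about (313,175). The scene view agrees.

```bash
python3 - <<'E'
from h import *
c=np.load('topc.npy');P=np.load('top.npy')
hsv=cv2.cvtColor(c,cv2.COLOR_RGB2HSV)
def rect(m,n):
    p=P[m]; p=p[~np.isnan(p[:,0])]
    (cx,cy),wh,a=cv2.minAreaRect(p[:,:2].astype(np.float32))
    print(n,len(p),np.round([cx,cy],4),np.round(wh,4),round(a,2),'z',np.round(np.percentile(p[:,2],[2,50,90,99]),4))
yy,xx=np.mgrid[:400,:640]
box=lambda x0,y0,x1,y1:(xx>x0)&(xx<x1)&(yy>y0)&(yy<y1)
Z=P[...,2]
for n,b in dict(small=(365,212,408,266),mid=(405,180,482,245),big=(408,262,510,310)).items():
    B=box(*b)&(hsv[...,1]>120)&(hsv[...,2]>60)
    h=hsv[...,0]
    rect(B&(h>95)&(h<125),n+' blue'); rect(B&(h>95)&(h<125)&(Z>.035),n+' bluetop'); rect(B&(h<25)&(Z>.01),n+' orange')
D=box(245,145,390,205)
rect(D&(Z>.05),'housing roof')
rect(D&(Z>.0025)&(Z<.02)&(xx>318)&(hsv[...,2]>120),'track')
rect(D&(hsv[...,0]>18)&(hsv[...,0]<35)&(hsv[...,1]>150),'yellow')
E
```

```text
small blue 280 [ 0.3908 -0.1976] [0.0438 0.1036] 67.69 z [-0.0034  0.0231  0.0347  0.0391]
small bluetop 25 [ 0.3916 -0.1965] [0.0353 0.0969] 63.71 z [0.0352 0.0371 0.0392 0.0405]
small orange 60 [ 0.4284 -0.2074] [0.02  0.061] 65.95 z [0.016  0.0309 0.0403 0.0467]
mid blue 765 [ 0.4865 -0.3681] [0.1638 0.0682] 58.11 z [-0.0011  0.0342  0.0513  0.056 ]
mid bluetop 361 [ 0.485  -0.3614] [0.1501 0.0573] 57.75 z [0.0357 0.0472 0.0535 0.0574]
mid orange 173 [ 0.458  -0.4144] [0.0953 0.0306] 58.08 z [0.0214 0.0431 0.0602 0.0639]
big blue 1277 [ 0.2636 -0.4436] [0.0845 0.2163] 1.24 z [-0.0018  0.0423  0.0667  0.0709]
big bluetop 1042 [ 0.2678 -0.4345] [0.0737 0.1976] 0.66 z [0.0355 0.0464 0.0673 0.0711]
big orange 325 [ 0.2597 -0.3573] [0.1246 0.0415] 89.92 z [0.0189 0.0544 0.0771 0.0814]
housing roof 1233 [0.5782 0.1028] [0.0914 0.1634] 8.56 z [0.0563 0.0637 0.0684 0.0723]
track 1189 [ 0.6054 -0.0758] [0.0917 0.1805] 8.41 z [0.0026 0.0065 0.0122 0.0168]
yellow 76 [0.5903 0.03  ] [0.0892 0.0122] 7.3 z [0.0573 0.0641 0.0694 0.0718]
```

>>> {"api": "arm_command", "payload": {
  "targets": [
    [-12,-38,0,0,0,0],
    [-12,-38,0,0,0,0],
    [-12,-38,0,0,0,0],
    [-12,-38,0,0,0,0],
    [-12,-38,0,0,0,0],
    [-12,-38,0,0,0,0],
    [-12,-38,0,0,0,0],
    [-12,-38,0,0,0,0]
  ]
}}

```text
clock: 0.9
position: [0.4951, -0.3566, 0.2448]
tool_rot: [3.137, 0.004, -1.164]
force: [0.6, -1.2, 0.5]
grip_width: 0.0854
```

>>> {"api": "arm_command", "payload": {
  "targets": [
    [0,0,0,0,0,-8.5],
    [0,0,0,0,0,-8.5],
    [0,0,0,0,0,-8.5],
    [0,0,0,0,0,-8.5],
    [0,0,0,0,0,0]
  ]
}}

```text
clock: 1.4
position: [0.5006, -0.3487, 0.2429]
tool_rot: [-3.14, 0.009, -0.556]
force: [-0.6, 0.1, -0.2]
grip_width: 0.0851
```

```bash
python3 - <<'E'
from h import *
c,P,s=cam('wrist'); save(c,'w1.png'); np.save('w1.npy',P); np.save('w1c.npy',c);print(s['position'],np.degrees(s['tool_rot']),s['qpos'],s['clock'])
E
```

```text
[ 0.50063152 -0.34868819  0.24289676] [-179.90782551    0.49699103  -31.84264025] [ 0.67499367  0.51513913 -0.23683702  1.63113543  0.13329576  1.01990362
 -0.15885936] 1.4
```

View pics/w1.png

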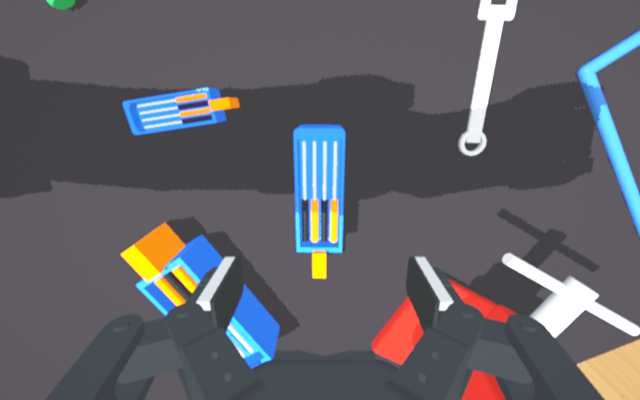

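The wrist view shows the middle cassette upright at columns 295-345, rows 125-250, with its handle at (320,265), almost in line with the tool.

```bash
cat >> h.py <<'E'
def comp(c,P,lo,hi,zmin,zmax,near,smin=110,r=.13):
    hsv=cv2.cvtColor(c,cv2.COLOR_RGB2HSV); h=hsv[...,0]
    m=(h>=lo)&(h<=hi)&(hsv[...,1]>smin)&(P[...,2]>zmin)&(P[...,2]<zmax)&(np.hypot(P[...,0]-near[0],P[...,1]-near[1])<r)
    p=P[m]; (x,y),wh,a=cv2.minAreaRect(p[:,:2].astype(np.float32))
    print(len(p),'c',np.round([x,y],4),np.round(wh,4),round(a,2),'z',np.round(np.percentile(p[:,2],[2,50,98]),4),'mean',np.round(p.mean(0),4)); return p
def totool(s,d):  # world delta mm -> tool mm
    return np.round(Ro.from_euler('xyz',s['tool_rot']).inv().apply(d)*1000,1)
E
python3 - <<'E'
from h import *
c=np.load('w1c.npy');P=np.load('w1.npy')
comp(c,P,95,125,.04,.06,(.485,-.361),r=.1)
comp(c,P,95,125,.0,.06,(.485,-.361),r=.1)
comp(c,P,3,25,.045,.08,(.437,-.438),r=.035)
E
```

```text
1355 c [ 0.4839 -0.359 ] [0.1504 0.0561] 57.8 z [0.0406 0.0499 0.0516] mean [ 0.495  -0.3398  0.0489]
3814 c [ 0.478  -0.3666] [0.1719 0.0685] 57.52 z [0.0005 0.0311 0.0511] mean [ 0.4923 -0.3442  0.0358]
15 c [ 0.4432 -0.4354] [0.0363 0.0129] 81.88 z [0.0528 0.0541 0.058 ] mean [ 0.4449 -0.4231  0.0545]
```

>>> {"api": "arm_command", "payload": {
  "targets": [
    [-4,10,20,0,0,0.2],
    [-4,10,40,0,0,0.2],
    [0,0,40,0,0,0],
    [0,0,20,0,0,0],
    [0,0,0,0,0,0]
  ]
}}

```text
clock: 1.95
position: [0.4816, -0.3621, 0.1198]
tool_rot: [-3.141, 0.006, -0.595]
force: [-0.1, -0.1, 0.0]
grip_width: 0.0856
```

```bash
python3 - <<'E'
from h import *
c,P,s=cam('wrist'); print(s['position'],np.degrees(s['tool_rot']))
comp(c,P,95,125,.04,.06,(.485,-.361),r=.1)
for t in[(.4842,-.36,.038)]: print(totool(s,np.array(t)-s['position']))
E
```

```text
[ 0.48163727 -0.36214256  0.11979883] [-179.98041016    0.36924705  -34.07091002]
3846 c [ 0.4836 -0.3595] [0.1514 0.0562] 57.83 z [0.0405 0.0498 0.0514] mean [ 0.495  -0.3416  0.0487]
[ 1.4 -3.2 81.8]
```

>>> {"api": "arm_command", "payload": {
  "targets": [
    [1,-3,20,0,0,-1.9],
    [0,0,30,0,0,0],
    [0,0,20,0,0,0],
    [0,0,12,0,0,0],
    [0,0,0,0,0,0]
  ]
}}

```text
clock: 2.5
position: [0.4887, -0.3629, 0.0443]
tool_rot: [3.141, -0.005, -0.571]
force: [-0.6, -0.1, -0.1]
grip_width: 0.0855
```

```bash
python3 - <<'E'
from h import *
s=bot.observe();print(s['position'],np.degrees(s['tool_rot']),totool(s,np.array((.4839,-.3598,.037))-s['position']))
E
```

```text
[ 0.48869697 -0.36288919  0.04430776] [179.96326094  -0.29227161 -32.71156987] [-5.7 -0.   7.3]
```

>>> {"api": "arm_command", "payload": {
  "targets": [
    [-4,0,4,0,0.3,-0.4],
    [-1,0,2,0,0,0],
    [0,0,0,0,0,0]
  ]
}}

```text
clock: 2.8
position: [0.4855, -0.361, 0.0411]
tool_rot: [3.141, -0.015, -0.565]
force: [0.0, 1.0, -0.8]
grip_width: 0.0853
```

>>> {"api": "arm_command", "payload": {
  "targets": [
    [0,0,0,0,0,0],
    [0,0,0,0,0,0],
    [0,0,0,0,0,0],
    [0,0,0,0,0,0],
    [0,0,0,0,0,0],
    [0,0,0,0,0,0],
    [0,0,0,0,0,0]
  ],
  "grip": 0,
  "grip_force": 50
}}

```text
clock: 3.5
position: [0.4857, -0.3613, 0.0426]
tool_rot: [3.14, -0.016, -0.566]
force: [0.0, 0.6, 0.0]
grip_width: 0.0552
```

>>> {"api": "arm_command", "payload": {
  "targets": [
    [0,0,-20,0,0,0],
    [0,0,-40,0,0,0],
    [0,0,-40,0,0,0],
    [0,0,-30,0,0,0],
    [0,0,0,0,0,0],
    [0,0,0,0,0,0]
  ]
}}

```text
clock: 4.1
position: [0.4827, -0.3591, 0.1748]
tool_rot: [3.141, -0.011, -0.565]
force: [0.2, -0.1, -4.6]
grip_width: 0.0552
```

```bash
python3 - <<'E'
from h import *
s=bot.observe();print(s['position'],np.degrees(s['tool_rot']),totool(s,np.array((.605,-.07,.25))-s['position']),s['grip_width'],s['force'])
E
```

```text
[ 0.48273562 -0.35914578  0.17475428] [179.94509713  -0.62346329 -32.39149557] [ -50.8 -309.6  -76.1] 0.05518992545738897 [ 0.15352482 -0.09122224 -4.60201282]
```

>>> {"api": "arm_command", "payload": {
  "targets": [
    [0,0,-10,0,-0.6,-8.2],
    [0,0,-10,0,0,-8.2],
    [0,0,-10,0,0,-8.2],
    [0,0,0,0,0,-8.2],
    [0,0,0,0,0,-8.2],
    [0,0,0,0,0,0]
  ]
}}

```text
clock: 4.7
position: [0.4801, -0.357, 0.1968]
tool_rot: [-3.134, 0.009, 0.178]
force: [0.2, -0.4, -4.4]
grip_width: 0.0548
```

>>> {"api": "arm_command", "payload": {
  "targets": [
    [10,-20,0,0,0,0],
    [18,-38,0,0,0,0],
    [18,-38,0,0,0,0],
    [18,-38,0,0,0,0],
    [8,-17,0,0,0,0],
    [0,0,0,0,0,0],
    [0,0,0,0,0,0]
  ]
}}

```text
clock: 5.4
position: [0.5241, -0.1904, 0.189]
tool_rot: [-3.127, 0.018, 0.142]
force: [0.7, -0.5, -4.1]
grip_width: 0.0549
```

```bash
python3 - <<'E'
from h import *
c,P,s=cam('wrist'); save(c,'w2.png'); np.save('w2.npy',P); np.save('w2c.npy',c);print(s['position'],np.degrees(s['tool_rot']),s['clock'])
E
```

```text
[ 0.5240843  -0.19040216  0.18898175] [-179.18717445    1.01194135    8.16422497] 5.4
```

View pics/w2.png

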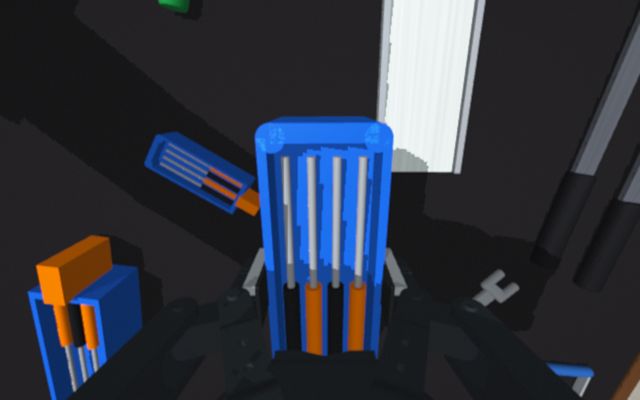

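The held cassette is square in the jaws; the track shows at columns 380-485, rows 0-172, and the mouth is still out of view, so I go on.

>>> {"api": "arm_command", "payload": {
  "targets": [
    [-3,-20,-18,-0.8,1,-0.3],
    [-3,-30,-25,0,0,0],
    [-3,-30,-25,0,0,0],
    [-1,-13,-8,0,0,0],
    [0,0,0,0,0,0],
    [0,0,0,0,0,0]
  ]
}}

```text
clock: 6.05
position: [0.4986, -0.1049, 0.2648]
tool_rot: [-3.141, 0.004, 0.128]
force: [0.3, -0.8, -4.8]
grip_width: 0.0555
```

```bash
python3 - <<'E'
from h import *
c,P,s=cam('wrist'); save(c,'w3.png'); np.save('w3.npy',P); np.save('w3c.npy',c);print(s['position'],np.degrees(s['tool_rot']),s['clock'])
R=Ro.from_euler('xyz',s['tool_rot']).as_matrix(); np.save('w3R.npy',R);np.save('w3p.npy',s['position'])
E
```

```text
[ 0.49863474 -0.10488807  0.26478712] [-179.99002576    0.20888033    7.31025715] 6.05
```

View pics/w3.png

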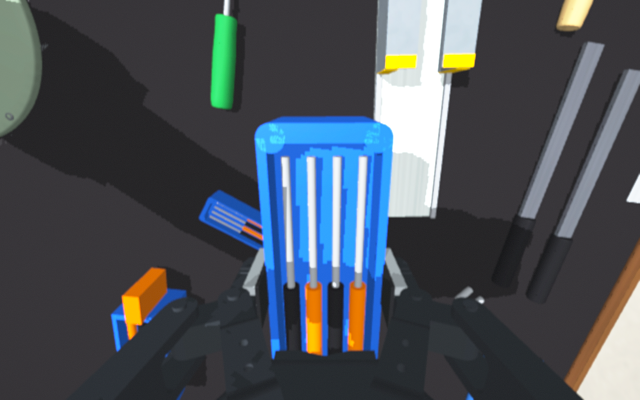

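The mouth's yellow edges are at (402,62) and (459,61), and the track's right edge runs from (447,75) to (436,215).

```bash
cat > dock.py <<'E'
from h import *
def dock(c,P,cmin):
    xx=np.arange(640)[None,:]+np.zeros((400,1)); Z=P[...,2]
    hsv=cv2.cvtColor(c,cv2.COLOR_RGB2HSV)
    y=(hsv[...,0]>18)&(hsv[...,0]<35)&(hsv[...,1]>150)&(Z>.045)&(Z<.075)
    p=P[y&(xx>350)]; r=cv2.minAreaRect(p[:,:2].astype(np.float32))
    print('yellow',len(p),np.round(r[0],4),np.round(r[1],4),round(r[2],2),'z',np.percentile(p[:,2],[5,50,95]).round(4))
    m=(Z>-.002)&(Z<.018)&(hsv[...,1]<60)&(hsv[...,2]>90)&(xx>cmin)&(np.hypot(P[...,0]-.605,P[...,1]+.075)<.15)&((P[...,0]-.605)<.075)
    m=cv2.morphologyEx(m.astype(np.uint8),cv2.MORPH_OPEN,np.ones((5,5)))
    n,l,st,_=cv2.connectedComponentsWithStats(m); m=l==1+np.argmax(st[1:,4])
    p=P[m]; r=cv2.minAreaRect(p[:,:2].astype(np.float32)); print('track',len(p),np.round(r[0],4),np.round(r[1],4),round(r[2],2),'zmed',np.median(p[:,2]).round(4))
    R=[];L=[]
    for v in range(400):
        w=np.where(m[v])[0]
        if len(w)>30: R.append(P[v,w[-1]]); L.append(P[v,w[0]])
    for nm,E in(('R',R),('L',L)):
        E=np.array(E); vx,vy,x0,y0=cv2.fitLine(E[:,:2].astype(np.float32),cv2.DIST_HUBER,0,.01,.01).ravel()
        a=np.degrees(np.arctan2(vy,vx))%180; print(nm,len(E),'ang',a.round(2),'pt',x0.round(4),y0.round(4),'z',np.median(E[:,2]).round(4))
E
python3 - <<'E'
from dock import *
c=np.load('w3c.npy');P=np.load('w3.npy');R=np.load('w3R.npy');p0=np.load('w3p.npy')
dock(c,P,392)
T=(P-p0)@R   # tool coords
hsv=cv2.cvtColor(c,cv2.COLOR_RGB2HSV)
xx=np.arange(640)[None,:]+np.zeros((400,1))
m=(hsv[...,0]>95)&(hsv[...,0]<125)&(hsv[...,1]>110)&(abs(T[...,2])<.06)&(abs(T[...,0])<.05)
q=T[m]; print('z range',np.percentile(q[:,2],[1,5,50,95,99]).round(4))
q=q[q[:,2]<np.percentile(q[:,2],5)+.006]; r=cv2.minAreaRect(q[:,:2].astype(np.float32)); print(r,len(q))
for e in(.03,.045,.06):
    k=q[(abs(-q[:,1]-e)<.006)]; print(e,k[:,0].min(),k[:,0].max())
print('nose y',np.percentile(q[:,1],1))
E
```

```text
yellow 867 [0.5891 0.0308] [0.0905 0.0134] 8.23 z [0.0575 0.0654 0.0668]
track 8483 [ 0.6159 -0.0436] [0.0736 0.2404] 10.28 zmed 0.0043
R 148 ang 98.39 pt 0.6487 -0.0285 z 0.0005
L 148 ang 101.7 pt 0.5809 -0.047 z 0.0042
z range [-0.0091 -0.0083  0.0109  0.0134  0.0197]
((0.00011650845408439636, -0.015106387436389923), (0.09995433688163757, 0.12277504056692123), 0.3063364326953888) 7609
0.03 -0.028329609898924447 0.028007291907845254
0.045 -0.028215032266076558 0.027999283080314043
0.06 -0.028524424961504043 0.028093838056363313
nose y -0.07629179849603497
```

>>> {"api": "arm_command", "payload": {
  "targets": [
    [20,-1,0,0,0,-1],
    [40,-2,10,0,0,0],
    [35,-2,20,0,0,0],
    [10,0,30,0,0,0],
    [0,0,30,0,0,0],
    [0,0,20,0,0,0],
    [0,0,0,0,0,0],
    [0,0,0,0,0,0]
  ]
}}

```text
clock: 6.9
position: [0.6034, -0.0969, 0.1408]
tool_rot: [3.141, 0.014, 0.129]
force: [1.3, 0.1, -4.5]
grip_width: 0.0552
```

```bash
python3 - <<'E'
from h import *
c,P,s=cam('wrist'); save(c,'w4.png'); np.save('w4.npy',P); np.save('w4c.npy',c);print(s['position'],np.degrees(s['tool_rot']),s['clock'])
print(totool(s,np.array((.6063,-.0854,.075))-s['position']))
hsv=cv2.cvtColor(c,cv2.COLOR_RGB2HSV);Z=P[...,2]
y=(hsv[...,0]>18)&(hsv[...,0]<35)&(hsv[...,1]>150)&(Z>.045)&(Z<.075)&(P[...,1]>-.03)
p=P[y]; r=cv2.minAreaRect(p[:,:2].astype(np.float32)); print(r,len(p))
E
```

```text
[ 0.60337132 -0.09686397  0.14075321] [179.97751687   0.81172623   7.39985463] 6.9
[  5.3 -11.   65.7]
((0.5890489220619202, 0.030902951955795288), (0.09020111709833145, 0.01384782511740923), 8.232483863830566) 2612
```

View pics/w4.png

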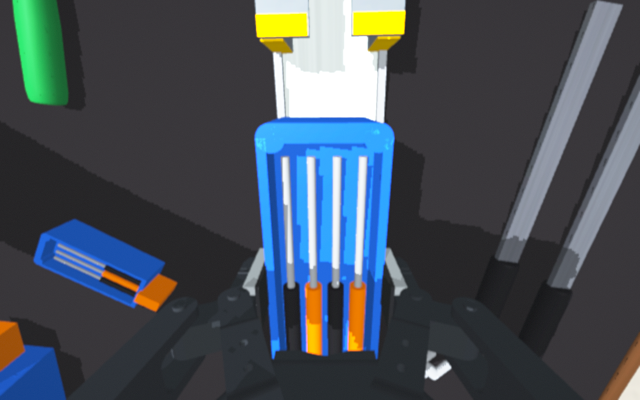

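View lines up: the yellow edges at (282,25) and (378,22) straddle the cassette (256-393 wide), and the earlier dock fix repeats to 0.2 mm. Lowering now.

>>> {"api": "arm_command", "payload": {
  "targets": [
    [2,-5,15,0,0.8,-0.9],
    [2,-5,25,0,0,0],
    [0,0,15,0,0,0],
    [0,0,8,0,0,0],
    [0,0,0,0,0,0],
    [0,0,0,0,0,0]
  ]
}}

```text
clock: 7.55
position: [0.6091, -0.0898, 0.0819]
tool_rot: [3.137, -0.008, 0.141]
force: [0.1, -0.1, -4.5]
grip_width: 0.0551
```

```bash
python3 - <<'E'
from h import *
s=bot.observe();print(s['position'],np.degrees(s['tool_rot']),totool(s,np.array((.6061,-.0862,.0465))-s['position']))
E
```

```text
[ 0.60909222 -0.08975108  0.08193183] [179.76242301  -0.46208511   8.09635048] [-2.7 -4.1 35.4]
```

>>> {"api": "arm_command", "payload": {
  "targets": [
    [-2,-3,10,0.2,-0.4,-0.2],
    [-1,-1,10,0,0,0],
    [0,0,6,0,0,0],
    [0,0,0,0,0,0],
    [0,0,0,0,0,0]
  ]
}}

```text
clock: 8.05
position: [0.6061, -0.0864, 0.0552]
tool_rot: [3.141, -0.002, 0.145]
force: [0.1, 0.0, -4.3]
grip_width: 0.0548
```

```bash
python3 - <<'E'
from h import *
s=bot.observe();print(s['position'],np.degrees(s['tool_rot']),totool(s,np.array((.6061,-.0862,.0465))-s['position']),s['force'])
E
```

```text
[ 0.60607606 -0.0864174   0.05516458] [ 1.79940692e+02 -1.27306833e-01  8.28166357e+00] [ 0.  -0.2  8.7] [ 0.11913491  0.03704996 -4.28353399]
```

>>> {"api": "arm_command", "payload": {
  "targets": [
    [0,0,4,0,0,0],
    [0,0,3,0,0,0],
    [0,0,2,0,0,0],
    [0,0,0,0,0,0],
    [0,0,0,0,0,0]
  ]
}}

```text
clock: 8.55
position: [0.6067, -0.0864, 0.047]
tool_rot: [3.14, -0.004, 0.144]
force: [0.3, -0.5, -4.3]
grip_width: 0.055
```

>>> {"api": "arm_command", "payload": {
  "targets": [
    [-0.5,0,1.5,0,0,0],
    [0,0,1,0,0,0],
    [0,0,0,0,0,0]
  ]
}}

```text
clock: 8.85
position: [0.6068, -0.0865, 0.0471]
tool_rot: [3.139, -0.005, 0.144]
force: [0.1, -0.6, -4.0]
grip_width: 0.0553
```

>>> {"api": "arm_command", "payload": {
  "targets": [
    [-0.5,0,3,0,0,0],
    [0,0,0,0,0,0],
    [0,0,0,0,0,0]
  ]
}}

```text
clock: 9.15
position: [0.6069, -0.0867, 0.0467]
tool_rot: [3.137, -0.007, 0.144]
force: [-0.7, 0.2, -4.6]
grip_width: 0.0549
```

>>> {"api": "arm_command", "payload": {
  "targets": [
    [-0.5,0,4,0.3,-0.4,0],
    [0,0,3,0,0,0]
  ]
}}

```text
clock: 9.35
position: [0.6072, -0.0868, 0.045]
tool_rot: [3.14, -0.001, 0.144]
force: [-30.4, 1.9, 73.7]
grip_width: 0.055
```

```bash
python3 - <<'E'
from h import *
c,P,s=cam('wrist'); print(s['position'],np.degrees(s['tool_rot']),s['force'],s['moment'])
p=comp(c,P,95,125,.01,.08,(.59,-.03),r=.08)
k=p[p[:,2]>np.percentile(p[:,2],98)-.006]; A=np.c_[k[:,:2]-k[:,:2].mean(0),np.ones(len(k))]; print('top plane',np.linalg.lstsq(A,k[:,2],rcond=None)[0].round(4))
hsv=cv2.cvtColor(c,cv2.COLOR_RGB2HSV)
m=(hsv[...,1]<60)&(hsv[...,2]>120)&(np.hypot(P[...,0]-.594,P[...,1]-.01)<.02)&(P[...,2]<.02); print('floor',m.sum(),np.median(P[m][:,2]) if m.sum() else 0)
save(c,'w5.png')
E
```

```text
[ 0.60719103 -0.08679732  0.04504421] [ 1.79914015e+02 -3.99430944e-02  8.22762084e+00] [-30.43796477   1.91697946  73.68193867] [0.37494678 6.3529967  0.16228279]
18561 c [ 0.6059 -0.059 ] [0.0709 0.0979] 8.13 z [0.0328 0.0353 0.055 ] mean [ 0.6013 -0.0494  0.0423]
top plane [-0.0005  0.0044  0.0538]
floor 4828 0.004113735520080458
```

View pics/w5.png

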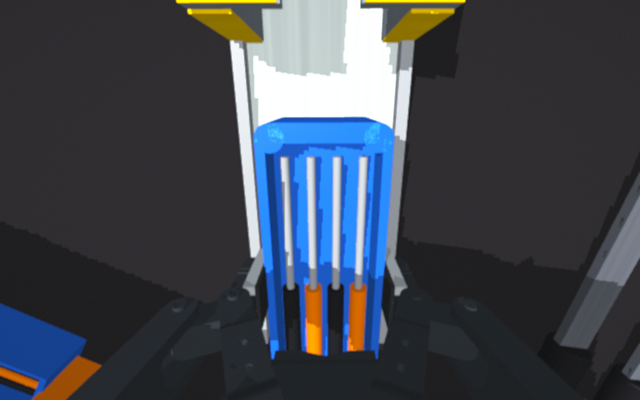

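Cassette sits between the lips on the floor (top at 54 mm, floor at 4 mm) and in contact. Relax, release, rise.

>>> {"api": "arm_command", "payload": {
  "targets": [
    [0,0,0,0,0,0],
    [0,0,0,0,0,0]
  ]
}}

```text
clock: 9.6
position: [0.6074, -0.0869, 0.0458]
tool_rot: [3.139, -0.002, 0.144]
force: [-0.8, 0.8, -3.8]
grip_width: 0.0551
```

>>> {"api": "arm_command", "payload": {
  "targets": [
    [0,0,0,0,0,0],
    [0,0,0,0,0,0],
    [0,0,0,0,0,0],
    [0,0,0,0,0,0],
    [0,0,0,0,0,0],
    [0,0,0,0,0,0]
  ],
  "grip": 100
}}

```text
clock: 10.2
position: [0.6075, -0.0869, 0.0444]
tool_rot: [3.14, -0.001, 0.144]
force: [-1.2, -0.1, 0.6]
grip_width: 0.0855
```

>>> {"api": "arm_command", "payload": {
  "targets": [
    [0,0,-10,0,0,0],
    [0,0,-20,0,0,0],
    [0,0,-30,0,0,0],
    [0,0,-30,0,0,0],
    [0,20,-20,0,0,0],
    [0,40,-10,0,0,0],
    [0,40,0,0,0,0],
    [0,20,0,0,0,0]
  ]
}}

```text
clock: 11.0
position: [0.6259, -0.2048, 0.1757]
tool_rot: [3.14, -0.004, 0.151]
force: [-0.3, -0.1, -0.3]
grip_width: 0.0858
```

```bash
python3 - <<'E'
from h import *
c,P,s=cam('wrist'); print(s['position'],np.degrees(s['tool_rot']),s['clock'])
save(c,'w6.png');np.save('w6.npy',P);np.save('w6c.npy',c)
p=comp(c,P,95,125,.046,.065,(.605,-.085),r=.11)
comp(c,P,3,25,.05,.08,(.6195,-.176),r=.04)
E
```

```text
[ 0.62586228 -0.20480853  0.17574807] [179.93042485  -0.24104124   8.66972762] 11.0
1945 c [ 0.6099 -0.1051] [0.0556 0.1105] 8.4 z [0.0468 0.0539 0.0555] mean [ 0.6122 -0.1127  0.0533]
68 c [ 0.6205 -0.1742] [0.0154 0.0341] 7.99 z [0.0598 0.0618 0.0631] mean [ 0.6233 -0.172   0.0617]
```

View pics/w6.png

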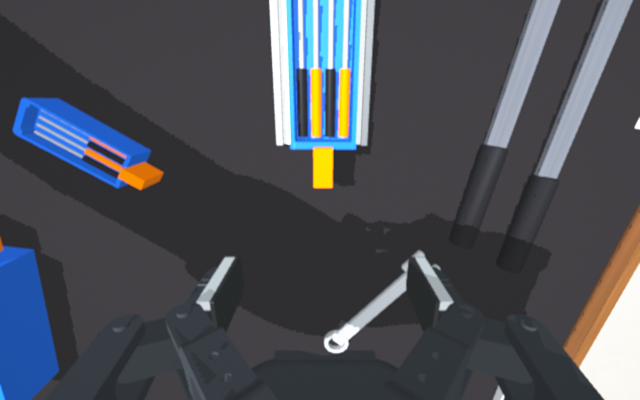

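The cassette lies free on the track, its handle upright at (323,168). Next I pinch it from above.

>>> {"api": "arm_command", "payload": {
  "targets": [
    [-0.5,-16,10,0,0,0.2],
    [0,-15,30,0,0,0],
    [0,0,30,0,0,0],
    [0,0,20,0,0,0],
    [0,0,0,0,0,0],
    [0,0,0,0,0,0]
  ],
  "grip": 60
}}

```text
clock: 11.65
position: [0.6213, -0.1729, 0.0864]
tool_rot: [3.14, -0.008, 0.145]
force: [0.1, -0.1, 0.3]
grip_width: 0.0509
```

```bash
python3 - <<'E'
from h import *
c,P,s=cam('wrist'); print(s['position'],np.degrees(s['tool_rot']),s['clock'])
comp(c,P,3,25,.05,.08,(.6205,-.174),r=.025)
print(totool(s,np.array((.6205,-.1742,.041))-s['position']))
E
```

```text
[ 0.62125948 -0.17289216  0.08639877] [179.90259214  -0.43806994   8.32727308] 11.65
756 c [ 0.62   -0.1744] [0.0158 0.0352] 8.47 z [0.0568 0.0619 0.0632] mean [ 0.6204 -0.1789  0.0616]
[-1.3  1.1 45.4]
```

>>> {"api": "arm_command", "payload": {
  "targets": [
    [-1,2,10,0.1,-0.4,0],
    [0,0,20,0,0,0],
    [0,0,10,0,0,0],
    [0,0,0,0,0,0],
    [0,0,0,0,0,0]
  ]
}}

```text
clock: 12.2
position: [0.6225, -0.1759, 0.0485]
tool_rot: [3.14, -0.005, 0.145]
force: [0.1, -0.4, 0.9]
grip_width: 0.0509
```

```bash
python3 - <<'E'
from h import *
s=bot.observe();print(s['position'],np.degrees(s['tool_rot']),totool(s,np.array((.6203,-.1744,.041))-s['position']),s['force'])
E
```

```text
[ 0.62253946 -0.17592741  0.04852806] [179.88788221  -0.2603156    8.28789807] [-2.  -1.8  7.5] [ 0.13137729 -0.40884486  0.92196145]
```

>>> {"api": "arm_command", "payload": {
  "targets": [
    [-2,-1,6,0.1,-0.2,0],
    [0,0,0,0,0,0],
    [0,0,0,0,0,0]
  ]
}}

```text
clock: 12.5
position: [0.6209, -0.1754, 0.0435]
tool_rot: [3.141, -0.002, 0.144]
force: [0.2, 0.1, 0.2]
grip_width: 0.0514
```

>>> {"api": "arm_command", "payload": {
  "targets": [
    [0,0,0,0,0,0],
    [0,0,0,0,0,0],
    [0,0,0,0,0,0],
    [0,0,0,0,0,0],
    [0,0,0,0,0,0],
    [0,0,0,0,0,0]
  ],
  "grip": 0,
  "grip_force": 25
}}

```text
clock: 13.1
position: [0.621, -0.1756, 0.0441]
tool_rot: [3.14, -0.002, 0.144]
force: [-0.0, -0.4, 0.3]
grip_width: 0.0158
```

```bash
cat > ax.py <<'E'
from h import *
d=np.array([-.1436,.9896]);n=np.array([-.9896,-.1436]);Y=np.array([.5890,.0309])
s=bot.observe();q=s['position'][:2]-Y
print('clock',s['clock'],'along yellow-mid',(q@d).round(4),'lat',(q@n).round(4),'z',s['position'][2].round(4),np.degrees(s['tool_rot']).round(2),'F along/lat/z',(s['force'][:2]@d).round(1),(s['force'][:2]@n).round(1),s['force'][2].round(1),'Mz',s['moment'][2].round(2),s['grip_width'].round(4))
E
python3 ax.py
```

```text
Traceback (most recent call last):
  File "ax.py", line 4, in <module>
    print('clock',s['clock'],'along yellow-mid',(q@d).round(4),'lat',(q@n).round(4),'z',s['position'][2].round(4),np.degrees(s['tool_rot']).round(2),'F along/lat/z',(s['force'][:2]@d).round(1),(s['force'][:2]@n).round(1),s['force'][2].round(1),'Mz',s['moment'][2].round(2),s['grip_width'].round(4))
                                                                                                                                                                                                                                                                                 ^^^^^^^^^^^^^^^^^^^^^
AttributeError: 'float' object has no attribute 'round'
```

>>> {"api": "arm_command", "payload": {
  "targets": [
    [-1,-8,0,0,0,0],
    [-1,-10,0,0,0,0],
    [0,-10,0,0,0,0],
    [0,0,0,0,0,0]
  ]
}}

```text
clock: 13.5
position: [0.6145, -0.146, 0.0442]
tool_rot: [3.14, -0.003, 0.144]
force: [0.0, 1.7, -3.3]
grip_width: 0.0157
```

```bash
sed -i "s/s\['grip_width'\].round(4)/s['grip_width']/" ax.py; python3 ax.py
```

```text
clock 13.5 along yellow-mid -0.1788 lat 0.0002 z 0.0442 [ 1.7991e+02 -1.7000e-01  8.2500e+00] F along/lat/z 1.7 -0.3 -3.3 Mz 0.01 0.01571828870833341
```

```bash
cat > chk.py <<'E'
from ax import *
c,P,s=cam('wrist'); hsv=cv2.cvtColor(c,cv2.COLOR_RGB2HSV);Z=P[...,2]
L=(P[...,:2]-Y)@n; A=(P[...,:2]-Y)@d
y=(hsv[...,0]>18)&(hsv[...,0]<35)&(hsv[...,1]>150)&(Z>.055)&(Z<.075)&(abs(A)<.02)&(abs(L)<.06)
print('yellow',y.sum(),L[y].min().round(4),L[y].max().round(4),'A',A[y].min().round(4),A[y].max().round(4), 'z',np.median(Z[y]).round(4))
b=(hsv[...,0]>95)&(hsv[...,0]<125)&(hsv[...,1]>110)&(Z>.048)&(Z<.062)&(abs(L)<.04)&(A<.0)&(A>-.25)
print('blue A',A[b].min().round(4),A[b].max().round(4),'z',np.median(Z[b]).round(4))
for a in np.arange(-.2,.0,.02):
    k=b&(abs(A-a)<.01)
    if k.sum()>30: print(a.round(3),k.sum(),L[k].min().round(4),L[k].max().round(4),((L[k].min()+L[k].max())/2).round(4))
E
python3 chk.py
```

```text
clock 13.5 along yellow-mid -0.1788 lat 0.0002 z 0.0442 [ 1.7991e+02 -1.7000e-01  8.2500e+00] F along/lat/z 1.7 -0.3 -3.3 Mz 0.01 0.01571828870833341Traceback (most recent call last):
  File "chk.py", line 5, in <module>
    print('yellow',y.sum(),L[y].min().round(4),L[y].max().round(4),'A',A[y].min().round(4),A[y].max().round(4), 'z',np.median(Z[y]).round(4))
                           ~~~~~~~~^^
    return umr_minimum(a, axis, None, out, keepdims, initial, where)
ValueError: zero-size array to reduction operation minimum which has no identity
```

```bash
sed -i "s/^print('yellow'/if y.sum(): print('yellow'/" chk.py; python3 chk.py
```

```text
clock 13.55 along yellow-mid -0.1794 lat 0.0002 z 0.0442 [ 1.799e+02 -1.600e-01  8.230e+00] F along/lat/z 2.2 0.3 -2.5 Mz -0.02 0.015794864685046713
blue A -0.1639 -0.0606 z 0.0538
-0.16 2200 -0.0277 0.0286 0.0005
-0.14 1033 -0.0278 0.0285 0.0004
-0.12 1219 -0.0277 0.0287 0.0005
-0.1 1346 -0.0278 0.0287 0.0004
-0.08 1203 -0.0277 0.0287 0.0005
-0.06 550 -0.0276 0.0286 0.0005
```

Aligned to 0.5 mm and 0°. Sliding in.

>>> {"api": "arm_command", "payload": {
  "targets": [
    [0,-8,0,0,0,0],
    [0,-10,0,0,0,0],
    [0,-10,0,0,0,0],
    [0,0,0,0,0,0]
  ]
}}

```text
clock: 14.0
position: [0.6104, -0.1185, 0.0442]
tool_rot: [3.139, -0.003, 0.142]
force: [-0.4, 1.6, -2.3]
grip_width: 0.0158
```

```bash
python3 chk.py
```

```text
clock 14.0 along yellow-mid -0.1509 lat 0.0002 z 0.0442 [179.84  -0.18   8.12] F along/lat/z 1.6 0.1 -2.3 Mz -0.0 0.015849206837388056
blue A -0.1355 -0.0322 z 0.0539
-0.14 890 -0.0277 0.0284 0.0004
-0.12 1906 -0.0277 0.0286 0.0005
-0.1 1132 -0.0277 0.0286 0.0005
-0.08 1359 -0.0278 0.0287 0.0004
-0.06 1599 -0.0277 0.0288 0.0005
-0.04 1590 -0.0278 0.0287 0.0005
```

Nose is already past the mouth plane (about 20 mm in) with no lateral force; continue.

>>> {"api": "arm_command", "payload": {
  "targets": [
    [0,-8,0,0.1,0,-0.1],
    [0,-10,0,0,0,0],
    [0,-10,0,0,0,0],
    [0,-10,0,0,0,0],
    [0,-10,0,0,0,0],
    [0,0,0,0,0,0]
  ]
}}

```text
clock: 14.65
position: [0.6032, -0.0686, 0.0441]
tool_rot: [3.139, -0.003, 0.142]
force: [-0.3, 1.6, -1.0]
grip_width: 0.0157
```

```bash
python3 ax.py
```

```text
clock 14.65 along yellow-mid -0.1005 lat 0.0003 z 0.0441 [179.88  -0.18   8.16] F along/lat/z 1.6 0.1 -1.0 Mz -0.03 0.015742881514475827
```

>>> {"api": "arm_command", "payload": {
  "targets": [
    [0,-8,0,0.1,0,0],
    [0,-10,0,0,0,0],
    [0,-10,0,0,0,0],
    [0,-10,0,0,0,0],
    [0,-10,0,0,0,0],
    [0,-8,0,0,0,0],
    [0,0,0,0,0,0]
  ]
}}

```text
clock: 15.35
position: [0.5945, -0.0091, 0.0441]
tool_rot: [3.14, -0.003, 0.142]
force: [-0.6, 2.0, 0.9]
grip_width: 0.0161
```

```bash
python3 chk.py
```

```text
clock 15.35 along yellow-mid -0.0403 lat 0.0003 z 0.0441 [ 1.7993e+02 -1.7000e-01  8.1600e+00] F along/lat/z 2.1 0.3 0.9 Mz -0.05 0.01606305438700636
yellow 4557 -0.0455 0.0456 A -0.0059 0.0074 z 0.0652
blue A -0.0247 -0.0107 z 0.0537
-0.02 2225 -0.0277 0.0285 0.0004
```

>>> {"api": "arm_command", "payload": {
  "targets": [
    [0,-6,0,0,0,0],
    [0,-5,0,0,0,0],
    [0,-3,0,0,0,0]
  ]
}}

```text
clock: 15.7
position: [0.5927, 0.0033, 0.0441]
tool_rot: [3.139, -0.003, 0.14]
force: [0.5, -4.5, 2.8]
grip_width: 0.0153
```

>>> {"api": "arm_command", "payload": {
  "targets": [
    [0,-3,0,0,0,0],
    [0,-2,0,0,0,0]
  ]
}}

```text
clock: 15.9
position: [0.592, 0.008, 0.0441]
tool_rot: [3.138, -0.003, 0.139]
force: [-0.0, -3.9, 1.7]
grip_width: 0.0157
```

```bash
python3 chk.py
```

```text
clock 15.9 along yellow-mid -0.0231 lat 0.0003 z 0.0441 [ 1.7981e+02 -1.6000e-01  7.9800e+00] F along/lat/z -3.9 0.6 1.7 Mz 0.12 0.015700356409414144
yellow 4661 -0.0452 0.0455 A -0.0149 0.0075 z 0.0651
blue A -0.0076 -0.0 z 0.0536
```

>>> {"api": "arm_command", "payload": {
  "targets": [
    [0,-2,0,0.1,0,-0.2],
    [0,-2,0,0,0,0]
  ]
}}

```text
clock: 16.15
position: [0.5918, 0.0096, 0.0441]
tool_rot: [3.137, -0.003, 0.142]
force: [3.1, -18.8, 1.3]
grip_width: 0.0156
```

>>> {"api": "arm_command", "payload": {
  "targets": [
    [0,-3,0,0,0,0]
  ]
}}

```text
clock: 16.25
position: [0.5917, 0.0096, 0.0441]
tool_rot: [3.134, -0.003, 0.139]
force: [4.7, -22.9, 1.7]
grip_width: 0.0156
```

```bash
python3 chk.py
```

```text
clock 16.25 along yellow-mid -0.0214 lat 0.0004 z 0.0441 [ 1.7957e+02 -1.4000e-01  7.9800e+00] F along/lat/z -23.3 -1.4 1.7 Mz 0.19 0.015566947125666584
yellow 4620 -0.0449 0.0456 A -0.0129 0.0075 z 0.0652
blue A -0.0057 -0.0 z 0.0541
```

Against the stop (23 N, no further motion), tail flush with the yellow front edge. Relax, open partly, rise.

>>> {"api": "arm_command", "payload": {
  "targets": [
    [0,0,0,0,0,0],
    [0,0,0,0,0,0]
  ]
}}

```text
clock: 16.5
position: [0.5916, 0.0093, 0.0441]
tool_rot: [3.134, -0.002, 0.139]
force: [-0.1, -3.0, 2.3]
grip_width: 0.0156
```

>>> {"api": "arm_command", "payload": {
  "targets": [
    [0,0,0,0,0,0],
    [0,0,0,0,0,0],
    [0,0,0,0,0,0],
    [0,0,0,0,0,0],
    [0,0,0,0,0,0]
  ],
  "grip": 60
}}

```text
clock: 17.0
position: [0.5913, 0.0114, 0.0438]
tool_rot: [3.136, -0.002, 0.141]
force: [0.7, -0.3, 0.3]
grip_width: 0.0512
```

>>> {"api": "arm_command", "payload": {
  "targets": [
    [0,0,-8,0,0,0],
    [0,0,-20,0,0,0],
    [0,0,-30,0,0,0],
    [0,10,-30,0,0,0],
    [0,30,-20,0,0,0],
    [0,30,0,0,0,0],
    [0,0,0,0,0,0],
    [0,0,0,0,0,0]
  ]
}}

```text
clock: 17.8
position: [0.6011, -0.0582, 0.1607]
tool_rot: [3.136, -0.004, 0.143]
force: [0.1, 0.2, -0.2]
grip_width: 0.0515
```

```bash
python3 chk.py; python3 - <<'E'
from h import *
c,P,s=cam('wrist'); save(c,'w7.png')
c,P,s=cam('top'); o=np.load('topc.npy'); D=(cv2.absdiff(c,o).max(2)>40).astype(np.uint8); save(np.vstack([c[40:320],cv2.cvtColor(D*255,cv2.COLOR_GRAY2RGB)[40:320]]),'top1.png')
E
```

```text
clock 17.8 along yellow-mid -0.0899 lat 0.0008 z 0.1607 [179.7   -0.22   8.21] F along/lat/z 0.2 -0.1 -0.2 Mz -0.01 0.051491596296102726
yellow 1573 -0.0451 0.0451 A -0.0064 0.0066 z 0.0653
blue A -0.005 -0.0006 z 0.0541
```

View pics/w7.png

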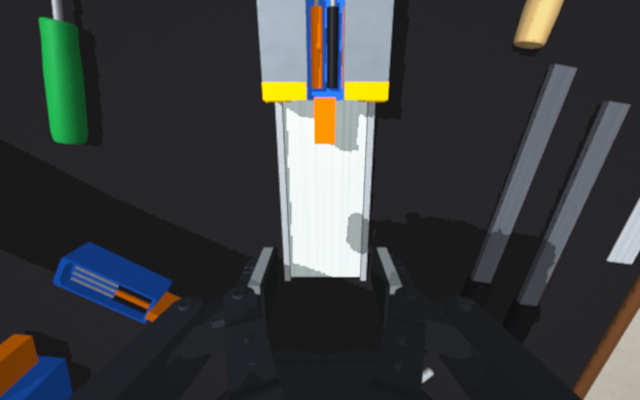

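View pics/top1.png

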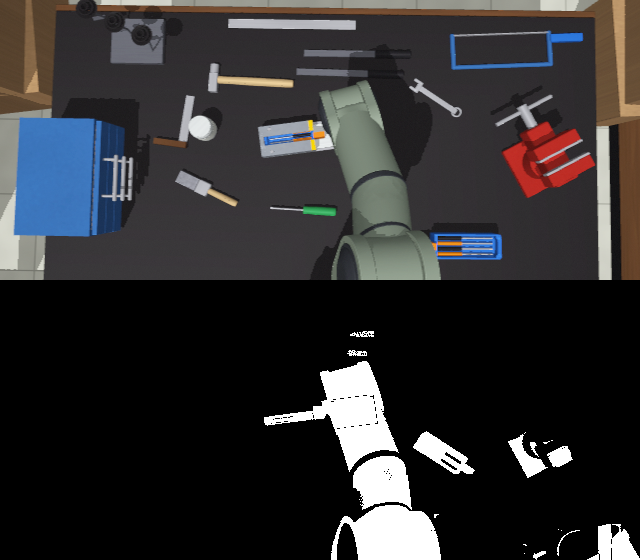

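The cassette is home: its tail is flush with the yellow edge at (325,97) and the handle is on the centre line. The top difference image shows only the arm, the cassette and shadows changed.

```bash
python3 -c "
from workcell import bot
bot.job_done(); print(bot.observe()['clock'])"
```

```text
the job is handed in; nothing more can be done
the job is handed in; nothing more can be done
```

The middle-sized blue cassette is home in its dock and released. The job was handed in shortly after 17.8 s on the clock; the hand-in reports no verdict.

I set the cassette on the open track, with its nose about 35 mm short of the mouth, and released it there. Then I pinched its tail handle from above and slid it straight in until it met the end stop. The reaction at the stop was about 23 N, and there was no further movement.

**Final position:** the last wrist view showed the tail face about 1 mm inside the mouth, within camera accuracy, and the top at 54 mm, which means it is flat on the track floor. The offset from the centre line was about 0.5 mm and the angle error near zero, measured on the way in. The gripper is clear, with no contact force.

**Other tools:** the top-view comparison showed no tool moved. The arm hid part of that view.

**Disagreement and force peak:** while gripping the handle, the TCP and camera readings of the sideways offset differed by about 1 mm, so I followed the camera. The wrist force reached about 74 N briefly while setting the cassette down, under the 120 N limit.

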